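# Close a hull seam in the draw jig and keep it pressed

### The arm

A 6-joint arm with a two-finger parallel gripper is mounted at the origin on a cart in front of the work surface, level with it; the furniture and walls round the work are solid. World frame = base frame: x ahead of the robot, y to its left, z up, the work surface at z = 0. Lengths are in m, angles in rad, forces in N, time in s.
With the tool pointing down it reaches from about 0.35 to 0.775 m from the base axis. Payload 5.5 kg.
Tool frame: the origin (TCP) lies at the very end of the fingers, on their centre line; the grasp point (between the pads) lies 19 mm behind it; z points along the fingers, y is the line along which they close (so a half turn about z gives the same grasp; the last joint's range is limited). The gripper opens to 85 mm and grips with 20 to 120 N. Pads are 22 mm wide; open, the fingers measure 114 mm over their backs; the gripper's body (76 mm by 85 mm) begins 54 mm behind the grasp point. The pads swing forward as they close: fully open they stand 13 mm farther back than shut.
Start: joints at [-1.38, 0.313, 0.046, 1.304, 0, 1.431], TCP at [0.187, -0.544, 0.231] pointing down, gripper open.
Joint ranges: [-2.76, 2.76], [-0.86, 1.69], [-1.03, 1.26], [-2.2, 2.34], [-1.47, 1.5], [-3.14, 3.14]. Speed limits (rad/s): [2.57, 2.57, 3.14, 3.14, 3.14, 3.14].

### API

Orientations are given as a unit quaternion [w, x, y, z].
In Python, from workcell import env, imaging, ticket gives the robot as it stands. The module is installed in compiled form; this text tells all that it offers.
- The arm moves only by the tool apply_moves, never from a script. Its argument "rows" is a list of rows, each an object with "xyz": the shift along the tool's x, y, z in mm, a list of three; "turn": the turn, a rotation vector about the tool's x, y, z in rad, a list of three; "grip": the opening, from 0 (shut) to 1 (fully open). A call has 1 to 12 rows; each row is the pose to reach, as a shift and turn from the pose commanded when the call began, along the tool's axes at that moment; what a row does not reach only later rows make up. A row lasts 1/12 s, in which the tool goes at most 41.7 mm and 7.16 degrees, less where a joint would pass 70% of its speed; a pose out of reach is approached as far as the arm can. A call with a gripper value outside its range is refused whole. The fingers move at their own pace and stop on an object; "force" is the grip in N (left out, the last holds). Time passes only in rows, so rows that repeat a pose let the fingers close. It gives the time, the measured TCP pose, the force, the opening and the grip force at its end, in the units of the state.
- env.get_state(): the state, without advancing time (a new reading comes with each control period).
- imaging.read_camera(name): name is "scene" or "top"; returns a dict with "color" (480x640x3 uint8, blue, green, red), "z_map" (480x640 float32, m along the optical axis (not along the pixel's ray), 0 where there is no reading), "camera_matrix" (3x3 intrinsics, pixels), "k1" (the pictures are not rectified: a ray, as slopes to the right and down, at radius r is drawn at 1 + k1 r^2 times it, then the intrinsics apply), "view" (4x4, takes a point from world to camera coordinates). Camera axes: x right, y down, z forward; pixel columns grow to the right and rows downward; lengths in m; the calibration is good to about 2 mm. A picture is of the moment at which its call begins.
- ticket.hand_in(): hands the job in; it is judged then, once.
The state is a dict: "clock": time; "joint_pos": joint angles; "qvel": joint speeds; "tau": joint torques, N m; "tcp_pos": TCP position; "orientation": TCP orientation; "wrist_force": force on the tool from outside, world axes, zero at the start; "ft_torque": the same for the moment, N m; "finger_gap": finger opening in m; "grip_force": force on a finger pad.
Only numpy, scipy, OpenCV 4.12 (cv2) and the standard library are available. Lean on these libraries where they do the work, as an engineer would, in place of code of your own. Each camera call takes 0.05 s, during which the arm holds its last target. There are 200 camera calls.

### The job

The loose half of the grey ship hull has fresh glue on its flat seam: lift it gently, without squeezing the thin shell hard, and stand it upright on the bed of the gluing jig between its mate and the sprung pad, seam facing the mate and bow the same way. Let go of it, then take the jig's handle and draw it smoothly out, against its return spring, until the pointer stands at the line on the fence, not past it, so that the pad presses the two halves together, and finish still holding the handle there. Leave the other things on the desk where they are.

Things in the scene. Friction and masses are not known exactly. Their poses are not given: they have to be found in the camera images.
- loose_half_centre (a point): centre (12 mm above its underside) of the loose hull half: grey plastic, 18 mm thick (x), 96 mm long (y), 24 mm high (29 at the bow), about 35 g. Flat seam face 9 mm away on its -x side, outer side on +x (flat from y -40 to +16 mm); bow at +y, tapering to the seam. Flat underside. Grip across the 18 mm near y = -5 mm; thin shell, keep the grip well under 45 N a finger
- loose_half_bow (a point): bow tip of the loose half: 48 mm along its +y and 9 mm along its -x from its centre, at the same height
- seated_half: the mate, a mirror-image hull half, loose but standing in the jig with its outer side against the front stop: origin in the middle of its underside, flat seam face 9 mm from it on +x, bow at +y. With the seam closed the loose half's underside centre lies at x = +18 mm, y = 0 in this frame, same yaw
- gluing_jig: gluing jig, fixed to the desk; bed 17 mm above the desk. Origin on the desk below the middle of the front stop's inner face; x points from the stop to the pad, y left along the hull. Stop: x -14 to 0 mm, 84 mm wide, 33 mm high. Seated half at x 0 to 18, pad face at x = 90 mm. Fences 9 mm high with bevelled inner edges, 102 mm apart, leave 3 mm at each end of a hull half
- bed_middle (a point): point on the bed mid-way between the seated half's seam and the pad face with the jig open (27 mm of room on each side of an 18 mm hull half) and mid-way between the fences: the loose half's underside centre is set down here before the slide is drawn; axes as the jig
- handle_middle (a point): middle of the handle's grip bar: wooden, 12 mm thick, 74 mm long along the jig's y, held at its ends by two posts, 42 mm above the desk, with 27 mm clear space between it and the front stop; the steel plate below it is 9 mm above the desk. It is drawn out along the jig's -x
- draw_slide (a joint): how far the slide (handle, carriage, pad and pointer together) is drawn out, m: 0 at rest with the jig open, 0.060 with the pointer at the line, 0.074 at its stop. A return spring pulls it back: 3 N at rest, 9 N at the line, plus the pad's push
- pad: rubber-faced pad, 50 mm wide, sprung on the carriage (600 N/m, first moves at 1.2 N, bottoms after 12 mm); origin and axes as the jig's when at rest. It pushes the loose half along the bed to its mate; the seam closes at about 0.054 of draw, at the line the pad presses with about 5 N; drawn much farther it bottoms and crushes the shells
- pointer_tip (a point): tip of the steel pointer, on the carriage, just above the right-hand (stern) fence
- mark (a point): the black line engraved across the top of the right-hand (stern) fence, 2 mm wide: the pointer tip stands over it when the slide is drawn far enough
- dropper_bottle: glue bottle, 29 mm across, 88 mm high, bystander; origin under its centre
- tape_roll_1: roll of masking tape, 84 mm across, 19 mm high, bystander; origin under its centre
- tweezers: tweezers, 118 mm long (its y), 5 mm high, bystander
- side_cutter: side cutters, 126 mm long (its y), 12 mm high, bystander
- sanding_stick_2: sanding stick, 130 mm long (its y), 4 mm high, bystander
- brush_1: paint brush, 152 mm long (its y), 7 mm high, bystander
- paint_dish_2: small paint dish, 41 mm across, 11 mm high, bystander

How it is judged:
On the way:
1. the loose half stands upright on the bed between its mate and the pad, seam to the mate, bow the same way, let go, with the slide still home (x of loose_half_centre in the frame of gluing_jig between 0.026 and 0.083 m and y of loose_half_centre in the frame of gluing_jig between -0.0045 and 0.0045 m and height (world z) of loose_half_centre between 0.027 and 0.031 m and angle between loose_half_centre's own z axis and vertical below 0.1 rad and contact force between the fingers and loose_half below 0.05 N and value of joint draw_slide below 0.008 m and y of loose_half_bow in the frame of gluing_jig above 0.04 m), for 0.2 s.
At the end, for the whole second after the job is handed in: handle still held, pointer at the line within 2.5 mm; pad presses the loose half (over 2 N); seam closed: halves touch (over 1.5 N), within 1.5 mm, parallel within 0.06 rad, same bow, ends level within 4.5 mm, against the front stop, upright, at rest; hull let go (value of joint draw_slide between 0.0575 and 0.0625 m and contact force between the fingers and draw_slide above 3 N and contact force between the fingers and loose_half below 0.05 N and contact force between pad and loose_half above 2 N and contact force between seated_half and loose_half above 1.5 N and x of loose_half_centre in the frame of seated_half between 0.0165 and 0.0195 m and y of loose_half_centre in the frame of seated_half between -0.0045 and 0.0045 m and angle between the x axis of loose_half_centre and the x axis of seated_half, either way round below 0.06 rad and angle between loose_half_centre's own z axis and vertical below 0.08 rad and height (world z) of loose_half_centre below 0.031 m and x of seated_half in the frame of gluing_jig below 0.0115 m and linear speed of loose_half below 0.01 m/s and y of loose_half_bow in the frame of seated_half above 0.04 m); the arm keeps its last pose, push and grip.
It fails at once if the loose half is squeezed hard (over 90 N on it from the fingers together, 45 N a finger) (contact force between the fingers and loose_half above 90 N).
It fails at once if the pad crushes the shells (over 14 N) because the slide is jerked or drawn past the line (contact force between pad and loose_half above 14 N).
It fails at once if the slide is drawn well past the line (over 6 mm) (value of joint draw_slide above 0.066 m).
It fails at once if a bystander is shifted by more than 20 mm (distance of any of dropper_bottle, tape_roll_1, tweezers, side_cutter, sanding_stick_2, brush_1, paint_dish_2 from where it was at the start of the episode above 0.02 m).
It also fails if it takes over 48 s, if anything falls off the work surface, if the arm or the gripper's body presses on something with over 40 N, if the wrist force passes 120 N, or if a joint passes its speed limit or range.

## Working session

There is one attempt and no reset: what is moved stays moved. The work goes in short steps, Python scripts to look and compute and a tool call to move; the robot and the scene stay as the last step left them, time stands still between calls to the robot, and variables do not carry over. Pictures are saved under pics/ and viewed, at most 12 in all, crops included, and the job is handed in when it is done.

Besides the shell and the picture viewer there is one more tool, called after "Request:" as a command line: name --argument value ..., lists and objects as JSON in quotes. apply_moves: Moves the arm, as the interface text tells. Its arguments: {"type":"object","properties":{"rows":{"type":"array"},"force":{"type":"number"}},"required":["rows"]}

```bash
mkdir -p pics
cat > h.py <<'E'
import numpy as np, cv2, pickle
from scipy.spatial.transform import Rotation as R
def grab(n,tag):
    from workcell import imaging
    d=imaging.read_camera(n); pickle.dump(d,open(f'{tag}.pkl','wb')); cv2.imwrite(f'pics/{tag}.png',d['color']); return d
def load(tag): return pickle.load(open(f'{tag}.pkl','rb'))
def slopes(d,uv):
    K=np.array(d['camera_matrix']); return cv2.undistortPoints(np.array(uv,float).reshape(-1,1,2),K,np.array([d['k1'],0,0,0,0.])).reshape(-1,2)
def ray(d,uv):
    s=slopes(d,uv); V=np.array(d['view']); Rm=V[:3,:3]; c=-Rm.T@V[:3,3]
    return c,np.c_[s,np.ones(len(s))]@Rm
def plane(d,uv,z):
    c,r=ray(d,uv); return c+r*((z-c[2])/r[:,2])[:,None]
def depth(d,uv):
    c,r=ray(d,uv); z=np.array([d['z_map'][int(round(v)),int(round(u))] for u,v in uv]); return c+r*z[:,None]
def proj(d,P):
    V=np.array(d['view']); K=np.array(d['camera_matrix']); q=np.atleast_2d(P)@V[:3,:3].T+V[:3,3]; s=q[:,:2]/q[:,2:]
    s=s*(1+d['k1']*(s**2).sum(1))[:,None]; return s@K[:2,:2].T+K[:2,2]
E
python3 - <<'E'
from h import *
from workcell import env
for n in('scene','top'):
    d=grab(n,n+'0'); V=np.array(d['view']);print(n,-V[:3,:3].T@V[:3,3],V[:3,:3].round(2).tolist(),d['k1'],d['camera_matrix'])
print(env.get_state())
E
```

```text
scene [-0.22265733  0.63270604  0.71896802] [[-0.59, -0.81, 0.01], [-0.48, 0.34, -0.81], [0.65, -0.49, -0.58]] -0.0704923032613688 [[525.81535572   0.         324.57140028]
 [  0.         525.81535572 242.91112492]
 [  0.           0.           1.        ]]
top [0.38369795 0.07788255 1.12840454] [[0.02, -1.0, 0.01], [-0.99, -0.02, -0.14], [0.14, -0.01, -0.99]] 0.04074179079724699 [[488.98187213   0.         316.19599429]
 [  0.         488.98187213 247.16009215]
 [  0.           0.           1.        ]]
{'clock': 0.1, 'joint_pos': array([-1.37960142e+00,  3.13976923e-01,  4.50894018e-02,  1.30356623e+00,
        3.45869274e-05,  1.43119851e+00]), 'qvel': array([-0.0003846 , -0.00048781,  0.00128366, -0.00063737,  0.00081861,
        0.0015104 ]), 'tau': array([ 1.48762945e-03, -4.81727171e+01,  2.99243027e+01,  1.28375326e-02,
       -2.14863908e-04, -7.16384989e-06]), 'tcp_pos': array([ 0.18667336, -0.54338899,  0.23046734]), 'orientation': array([-8.28880054e-04,  9.86352838e-01,  1.64643228e-01, -4.08943272e-06]), 'wrist_force': array([ 0.03836808,  0.77834477, -0.35643673]), 'ft_torque': array([0.00307011, 0.02728917, 0.0032213 ]), 'grip_force': 0.0, 'finger_gap': 0.08547454523084902}
```

View pics/top0.png

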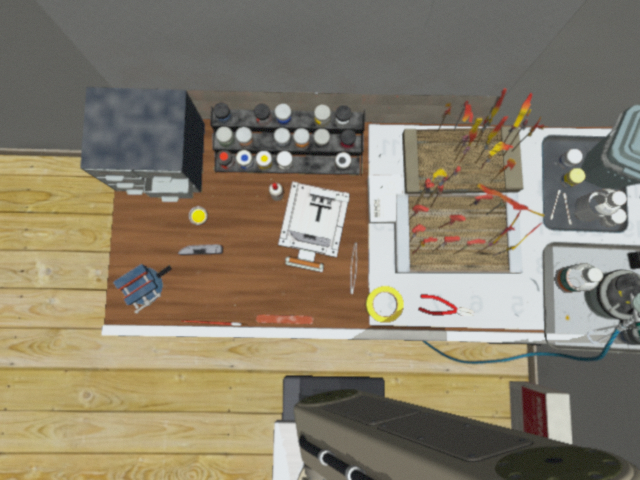

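View pics/scene0.png

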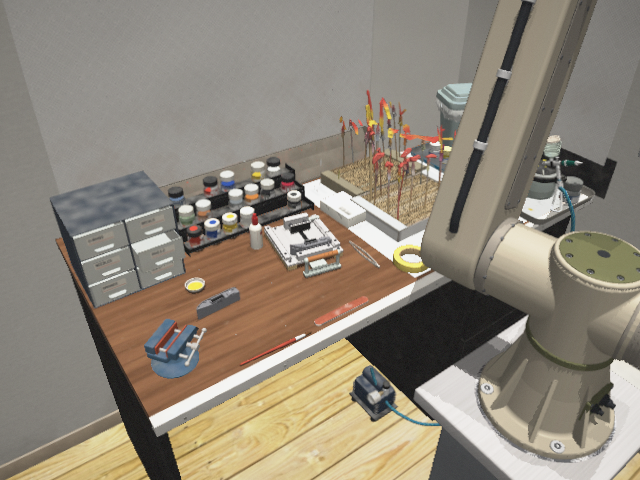

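The top view shows the loose half at about (201,249), the jig body at (315,220), and the handle bar at (304,265). The yellow dish is at (198,215) and the bottle at (276,190). The same things are clear in the scene view: the half at (218,302) and the handle at (322,262).

Run:
```python
from h import *
t=load('top0')['color'];s=load('scene0')['color']
a=cv2.resize(t[172:277,267:357],None,fx=5,fy=5,interpolation=cv2.INTER_CUBIC)
b=cv2.resize(t[235:265,170:230],None,fx=5,fy=5,interpolation=cv2.INTER_CUBIC)
c=cv2.resize(s[205:285,255:350],None,fx=3.6,fy=3.6,interpolation=cv2.INTER_CUBIC)
e=cv2.resize(s[280:325,190:250],None,fx=5,fy=5,interpolation=cv2.INTER_CUBIC)
im=np.zeros((600,800,3),np.uint8)
im[:525,:450]=a; im[:288,455:797]=c[:288,:342]; im[290:440,455:755]=b; im[445:600,455:755]=e[:155]
cv2.imwrite('pics/crops.png',im)
```

```text
(no output)
```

View pics/crops.png

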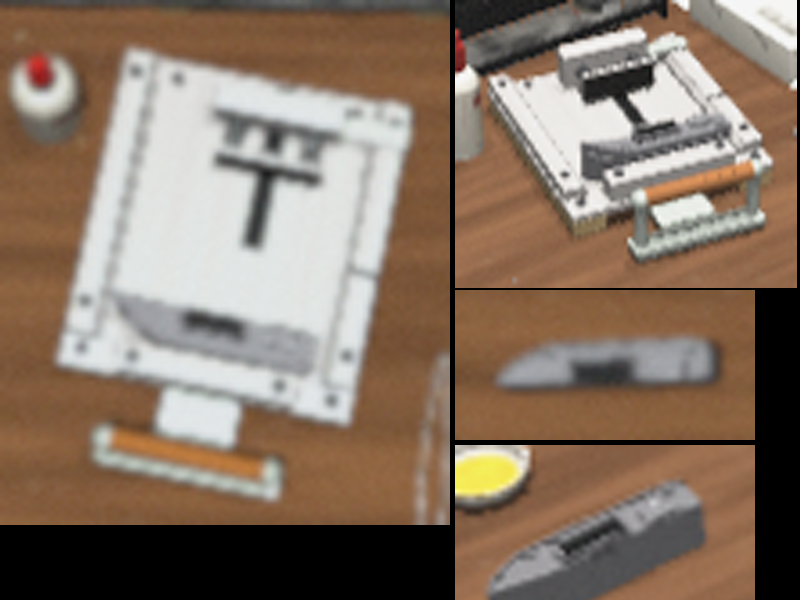

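The crops show that both halves have the bow to the left (+y) and the seam edges facing correctly: the mate's seam is on its far side and the loose half's is on its near side. The orange handle runs from crop (110,437) to (265,470). I'll measure these in both views next.

```bash
cat > m.py <<'E'
from h import *
def tri(d1,p1,d2,p2):
    c1,r1=ray(d1,[p1]);c2,r2=ray(d2,[p2]);A=np.c_[r1[0],-r2[0]]
    t=np.linalg.lstsq(A,c2-c1,rcond=None)[0];a=c1+t[0]*r1[0];b=c2+t[1]*r2[0];return (a+b)/2,np.linalg.norm(a-b)
def cloud(d,box):
    u0,u1,v0,v1=box;u,v=np.meshgrid(np.arange(u0,u1),np.arange(v0,v1));uv=np.c_[u.ravel(),v.ravel()]
    P=depth(d,uv);hsv=cv2.cvtColor(d['color'],cv2.COLOR_BGR2HSV)[v.ravel(),u.ravel()].astype(int);return uv,P,hsv
def rect(P):
    (c,s,a)=cv2.minAreaRect((P[:,:2]*1000).astype(np.float32));return np.round(c,1),np.round(s,1),round(a,1)
E
python3 - <<'E'
from m import *
t=load('top0');s=load('scene0')
for nm,d,hb,lb,db in(('top',t,(280,330,252,275),(172,230,236,262),(215,260,255,300)),('scene',s,(295,350,235,280),(188,248,282,325),(240,290,290,320))):
    uv,P,h=cloud(d,db);print(nm,'desk z',np.median(P[:,2]))
    uv,P,h=cloud(d,hb);m=(h[:,0]<18)&(h[:,1]>140)&(h[:,2]>150)
    q=P[m];print('handle',m.sum(),uv[m].mean(0),q.mean(0),np.median(q[:,2]),rect(q),cv2.minAreaRect(uv[m].astype(np.float32)))
    uv,P,h=cloud(d,lb);m=(h[:,1]<70);print('loose',m.sum(),uv[m].mean(0),np.percentile(P[m][:,2],[5,25,50,75,95]).round(4))
    for lo,hi in((.004,.04),(.018,.04)):
        k=m&(P[:,2]>lo)&(P[:,2]<hi);print(lo,k.sum(),P[k].mean(0),rect(P[k]))
# jig clouds
uv,P,h=cloud(t,(275,360,180,277))
print(np.histogram(P[:,2],bins=np.arange(-.01,.06,.004)))
E
```

```text
top desk z 0.0003805956799221022
handle 88 [303.71590909 262.30681818] [0.49850341 0.09836662 0.0602305 ] 0.04802514438855143 (array([456.1,  79. ]), array([134.3,  54.4]), 23.0) ((303.9416809082031, 262.2772216796875), (28.635456085205078, 3.14165997505188), 11.888657569885254)
loose 380 [201.1        249.36842105] [0.0031 0.0212 0.0233 0.0258 0.0292]
0.004 357 [0.52713253 0.33192742 0.02314186] (array([529.5, 335.5]), array([21.4, 96.6]), 3.6)
0.018 322 [0.52766807 0.33214471 0.02424119] (array([528.1, 335.4]), array([18.5, 96.2]), 3.4)
scene desk z 0.0003493087081473112
handle 85 [323.16470588 254.97647059] [0.49514263 0.09956375 0.04618828] 0.0462205278740353 (array([495. ,  99.6]), array([65.7,  8. ]), 81.4) ((322.8846130371094, 255.07691955566406), (2.8942911624908447, 28.855205535888672), 74.74488067626953)
loose 729 [215.91769547 300.84224966] [0.0015 0.0083 0.0185 0.0237 0.0272]
0.004 636 [0.52727951 0.33888028 0.01820097] (array([559.9, 328.5]), array([ 91.3, 116.8]), 76.4)
0.018 374 [0.52476039 0.33739274 0.02359604] (array([527.7, 338.4]), array([23.7, 95.4]), 3.9)
(array([   2,  454, 2440,  976,  182,  176, 1062,  871,  395,  441,  225,
        190,  238,  279,  181,   24,   25]), array([-0.01 , -0.006, -0.002,  0.002,  0.006,  0.01 ,  0.014,  0.018,
        0.022,  0.026,  0.03 ,  0.034,  0.038,  0.042,  0.046,  0.05 ,
        0.054,  0.058]))
```

Run:
```python
from m import *
t=load('top0');s=load('scene0')
hs=[(.012,.024),(.02,.03)]
for nm,d,b in(('top',t,(270,360,175,256)),('scene',s,(255,350,205,285))):
    uv,P,h=cloud(d,b)
    white=(h[:,1]<45)&(h[:,2]>150)&(P[:,0]>.52)
    for lo,hi in((.014,.021),(.023,.029)):
        k=white&(P[:,2]>lo)&(P[:,2]<hi)
        img=np.zeros(d['color'].shape[:2],np.uint8);img[uv[k][:,1],uv[k][:,0]]=1
        n,l,st,c=cv2.connectedComponentsWithStats(img)
        print(nm,lo,k.sum(),[tuple(x) for x in st[1:] if x[4]>40],np.median(P[k][:,2]))
        i=1+np.argmax(st[1:,4]);q=P[k][l[uv[k][:,1],uv[k][:,0]]==i];print(rect(q))
    g=(h[:,1]<60)&(h[:,2]<175)&(h[:,2]>90)&(P[:,2]>.036)&(P[:,2]<.05)&(P[:,0]>.52)&(P[:,0]<.60)
    print('mate',g.sum(),P[g].mean(0),rect(P[g]))
q=tri(t,(303.9,262.3),s,(323,255.1));print('handle',q)
E=plane(t,cv2.boxPoints(((303.94,262.28),(28.6,3.1),11.9)),.048);print(E)
# crop-picked points -> world
pk=lambda x,y:(267+x/5-.4,172+y/5-.4)
for nm,xy,z in(('fence outer TL',(130,50),.026),('TR',(410,107),.026),('BL',(58,362),.026),('BR',(348,422),.026),('innerL top',(157,62),.026),('innerL bot',(97,330),.026),('innerR top',(370,150),.026),('innerR bot',(322,400),.026),('markL',(348,271),.026),('markR',(376,276),.026),('mate bow',(112,294),.041),('mate sternseam',(318,335),.041),('mate stern outer',(308,375),.041)):
    print(nm,plane(t,[pk(*xy)],z)[0].round(4))
```

```text
top 0.014 1706 [(np.int32(289), np.int32(184), np.int32(52), np.int32(72), np.int32(1511)), (np.int32(279), np.int32(232), np.int32(17), np.int32(15), np.int32(106))] 0.017555312515973864
(array([602.9,  70.1]), array([120.7, 149.7]), 79.3)
top 0.023 645 [(np.int32(281), np.int32(182), np.int32(18), np.int32(58), np.int32(303)), (np.int32(331), np.int32(198), np.int32(18), np.int32(52), np.int32(294))] 0.026246681542581696
(array([622.1, 133.8]), array([ 16.2, 134. ]), 79.3)
mate 275 [0.55334144 0.0845974  0.04126717] (array([551.1,  88.9]), array([94.9, 25.9]), 79.8)
scene 0.014 758 [(np.int32(303), np.int32(219), np.int32(21), np.int32(20), np.int32(198)), (np.int32(272), np.int32(225), np.int32(33), np.int32(41), np.int32(462))] 0.017524524330245816
(array([606.5, 107.9]), array([ 61.2, 155.7]), 70.7)
scene 0.023 461 [(np.int32(327), np.int32(205), np.int32(23), np.int32(16), np.int32(41)), (np.int32(309), np.int32(214), np.int32(31), np.int32(31), np.int32(183)), (np.int32(265), np.int32(226), np.int32(27), np.int32(32), np.int32(203))] 0.026261609436625477
(array([620.4, 137.6]), array([ 15.4, 133.9]), 79.9)
mate 196 [0.5514944  0.08868001 0.04076071] (array([550.9,  91.9]), array([93.6, 27.1]), 77.6)
handle (array([0.49993248, 0.09752601, 0.0421054 ]), np.float64(0.0015310286328083702))
[[0.50244385 0.12975268 0.048     ]
 [0.50924937 0.12850627 0.048     ]
 [0.49724788 0.06607677 0.048     ]
 [0.49046044 0.06737727 0.048     ]]
fence outer TL [0.6896 0.1286 0.026 ]
TR [ 0.6652 -0.0015  0.026 ]
BL [0.5429 0.1578 0.026 ]
BR [0.5179 0.0254 0.026 ]
innerL top [0.6842 0.116  0.026 ]
innerL bot [0.558  0.1404 0.026 ]
innerR top [0.6445 0.0168 0.026 ]
innerR bot [0.5278 0.0373 0.026 ]
markL [0.5876 0.0262 0.026 ]
markR [0.5855 0.0134 0.026 ]
mate bow [0.5722 0.1333 0.041 ]
mate sternseam [0.5553 0.0401 0.041 ]
mate stern outer [0.537  0.0443 0.041 ]
```

```bash
cat > go.py <<'E'
import sys
from h import *
from workcell import env
# usage: go.py x y z theta_deg   -> tool-frame shift mm and turn from measured pose; wanted tool x axis at theta, tool down
def go(x,y,z,th):
    s=env.get_state();q=s['orientation'];A=R.from_quat([q[1],q[2],q[3],q[0]])
    t=np.radians(th);B=R.from_matrix(np.c_[[np.cos(t),np.sin(t),0],[np.sin(t),-np.cos(t),0],[0,0,-1]])
    print('t',round(s['clock'],2),'tcp',s['tcp_pos'].round(4),'F',s['wrist_force'].round(1),'gap',round(s['finger_gap'],4),'grip',round(s['grip_force'],1))
    print('shift',(A.inv().apply(np.array([x,y,z])-s['tcp_pos'])*1000).round(1),'turn',(A.inv()*B).as_rotvec().round(4))
if __name__=='__main__': go(*map(float,sys.argv[1:]))
E
python3 go.py .528 .332 .12 93.5; python3 go.py .40 -.03 .2 56
```

```text
t 0.1 tcp [ 0.1867 -0.5434  0.2305] F [ 0.   0.8 -0.4] gap 0.0855 grip 0.0
shift [ 607.1 -716.9  111.8] turn [-1.2000e-03 -1.3000e-03 -1.3011e+00]
t 0.1 tcp [ 0.1867 -0.5434  0.2305] F [ 0.   0.8 -0.4] gap 0.0855 grip 0.0
shift [ 368.5 -416.2   31.2] turn [-0.0015 -0.0008 -0.6466]
```

Request:
apply_moves --rows '[{"xyz": [15,-15,0],"turn": [0,0,-0.03],"grip": 0.45},{"xyz": [40,-42,0],"turn": [0,0,-0.08],"grip": 0.45},{"xyz": [68,-71,0],"turn": [0,0,-0.14],"grip": 0.45},{"xyz": [96,-100,0],"turn": [0,0,-0.2],"grip": 0.45},{"xyz": [124,-129,0],"turn": [0,0,-0.26],"grip": 0.45},{"xyz": [152,-158,0],"turn": [0,0,-0.32],"grip": 0.45},{"xyz": [180,-187,0],"turn": [0,0,-0.38],"grip": 0.45},{"xyz": [208,-216,0],"turn": [0,0,-0.44],"grip": 0.45},{"xyz": [236,-245,0],"turn": [0,0,-0.5],"grip": 0.45},{"xyz": [264,-274,5],"turn": [0,0,-0.56],"grip": 0.45},{"xyz": [292,-303,10],"turn": [0,0,-0.62],"grip": 0.45},{"xyz": [320,-332,15],"turn": [0,0,-0.68],"grip": 0.45}]' --force 20

```text
clock: 1.1
tcp_pos: [0.3818, -0.124, 0.2161]
orientation: [0.0, 0.874, 0.485, 0.0]
wrist_force: [0.5, -0.1, -0.1]
finger_gap: 0.0388
grip_force: 0.0
```

```bash
python3 go.py .528 .332 .10 93.5
```

```text
t 1.1 tcp [ 0.3818 -0.124   0.2161] F [ 0.5 -0.1 -0.1] gap 0.0388 grip 0.0
shift [ 464.3 -117.2  116. ] turn [ 4.000e-04  2.000e-04 -6.186e-01]
```

Request:
apply_moves --rows '[{"xyz": [38,-10,5],"turn": [0,0,-0.05],"grip": 0.45},{"xyz": [78,-20,12],"turn": [0,0,-0.1],"grip": 0.45},{"xyz": [118,-30,20],"turn": [0,0,-0.16],"grip": 0.45},{"xyz": [157,-40,28],"turn": [0,0,-0.21],"grip": 0.45},{"xyz": [196,-50,36],"turn": [0,0,-0.26],"grip": 0.45},{"xyz": [235,-60,44],"turn": [0,0,-0.31],"grip": 0.45},{"xyz": [274,-70,52],"turn": [0,0,-0.37],"grip": 0.45},{"xyz": [313,-80,60],"turn": [0,0,-0.42],"grip": 0.45},{"xyz": [352,-90,68],"turn": [0,0,-0.47],"grip": 0.45},{"xyz": [391,-100,76],"turn": [0,0,-0.52],"grip": 0.45},{"xyz": [430,-110,84],"turn": [0,0,-0.57],"grip": 0.45},{"xyz": [464,-117,92],"turn": [0,0,-0.62],"grip": 0.45}]'

```text
clock: 2.1
tcp_pos: [0.5287, 0.332, 0.1232]
orientation: [-0.0, 0.684, 0.729, -0.0]
wrist_force: [0.7, -1.2, -0.1]
finger_gap: 0.0384
grip_force: 0.0
```

```bash
python3 - <<'E'
from h import *
grab('scene','s1')
d=grab('top','t1')
cv2.imwrite('pics/z1.png',np.vstack([cv2.resize(cv2.imread('pics/s1.png')[190:340,150:350],None,fx=4,fy=4)]))
E
python3 go.py .528 .332 .06 93.5
```

```text
t 2.2 tcp [0.5289 0.3335 0.1211] F [-0.1 -0.5 -0.3] gap 0.0385 grip 0.0
shift [-1.4 -0.9 61.1] turn [-0.0021 -0.0002  0.0047]
```

View pics/z1.png

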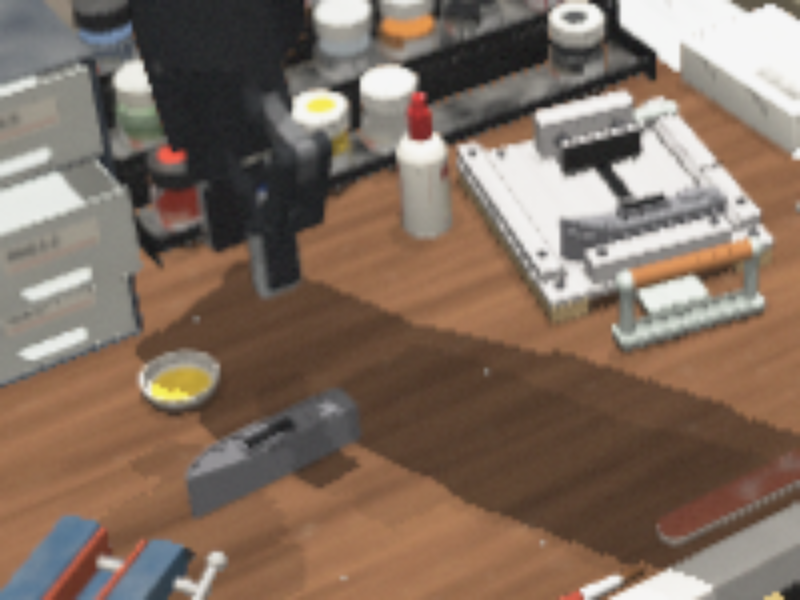

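The gripper is above the half (near (270,430)), clear of the dish at (180,380), with nothing in the way. I'll go down.

Request:
apply_moves --rows '[{"xyz": [-1,-1,20],"turn": [0,0,0],"grip": 0.45},{"xyz": [-1,-1,45],"turn": [0,0,0],"grip": 0.45},{"xyz": [-1,-1,70],"turn": [0,0,0],"grip": 0.45},{"xyz": [-1,-1,90],"turn": [0,0,0],"grip": 0.45},{"xyz": [-1,-1,103],"turn": [0,0,0],"grip": 0.45},{"xyz": [-1,-1,110],"turn": [0,0,0],"grip": 0.45},{"xyz": [-1,-1,112],"turn": [0,0,0],"grip": 0.45},{"xyz": [-1,-1,112],"turn": [0,0,0],"grip": 0.45},{"xyz": [-1,-1,112],"turn": [0,0,0],"grip": 0.45}]'

```text
clock: 2.95
tcp_pos: [0.5286, 0.3283, 0.0132]
orientation: [0.0, 0.686, 0.728, 0.001]
wrist_force: [-0.1, -1.0, 0.5]
finger_gap: 0.0387
grip_force: 0.0
```

```bash
python3 go.py .528 .332 .006 93.5
```

```text
t 2.95 tcp [0.5286 0.3283 0.0132] F [-0.1 -1.   0.5] gap 0.0387 grip 0.0
shift [ 3.7 -0.4  7.2] turn [ 0.0013 -0.0004 -0.0015]
```

Request:
apply_moves --rows '[{"xyz": [2,0,4],"turn": [0,0,0],"grip": 0.45},{"xyz": [3,0,7],"turn": [0,0,0],"grip": 0.45},{"xyz": [3,0,7],"turn": [0,0,0],"grip": 0.35},{"xyz": [3,0,7],"turn": [0,0,0],"grip": 0.28},{"xyz": [3,0,7],"turn": [0,0,0],"grip": 0.24},{"xyz": [3,0,7],"turn": [0,0,0],"grip": 0.2},{"xyz": [3,0,7],"turn": [0,0,0],"grip": 0.17},{"xyz": [3,0,7],"turn": [0,0,0],"grip": 0.15},{"xyz": [3,0,7],"turn": [0,0,0],"grip": 0.15},{"xyz": [3,0,7],"turn": [0,0,0],"grip": 0.15}]' --force 20

```text
clock: 3.78
tcp_pos: [0.528, 0.3314, 0.0055]
orientation: [0.0, 0.686, 0.728, 0.0]
wrist_force: [-0.4, 0.6, 1.6]
finger_gap: 0.0175
grip_force: 20.0
```

```bash
python3 go.py .528 .332 .006 93.5
```

```text
t 3.78 tcp [0.528  0.3314 0.0055] F [-0.4  0.6  1.6] gap 0.0175 grip 20.0
shift [ 0.6  0.1 -0.5] turn [ 0.0004 -0.0001 -0.0011]
```

Request:
apply_moves --rows '[{"xyz": [0,0,-4],"turn": [0,0,0],"grip": 0.15},{"xyz": [0,0,-12],"turn": [0,0,0],"grip": 0.15},{"xyz": [0,0,-25],"turn": [0,0,0],"grip": 0.15},{"xyz": [0,0,-42],"turn": [0,0,0],"grip": 0.15},{"xyz": [0,0,-60],"turn": [0,0,0],"grip": 0.15},{"xyz": [0,0,-75],"turn": [0,0,0],"grip": 0.15},{"xyz": [0,0,-85],"turn": [0,0,0],"grip": 0.15},{"xyz": [0,0,-90],"turn": [0,0,0],"grip": 0.15},{"xyz": [0,0,-90],"turn": [0,0,0],"grip": 0.15},{"xyz": [0,0,-90],"turn": [0,0,0],"grip": 0.15}]'

```text
clock: 4.62
tcp_pos: [0.5277, 0.3312, 0.095]
orientation: [0.0, 0.686, 0.728, -0.0]
wrist_force: [0.0, 0.1, -0.9]
finger_gap: 0.0174
grip_force: 19.7
```

```bash
python3 - <<'E'
from m import *
d=grab('scene','s2');t=grab('top','t2')
cv2.imwrite('pics/z2.png',np.hstack([cv2.resize(d['color'][200:320,160:260],None,fx=4,fy=4),cv2.resize(t['color'][190:280,160:240],(400,480))]))
E
python3 go.py .599 .0787 .10 79.3
```

```text
t 4.72 tcp [0.5271 0.3309 0.0941] F [-0.2  0.7 -0.1] gap 0.0176 grip 19.7
shift [-256.1   56.6   -5.8] turn [-0.0016  0.001   0.2468]
```

View pics/z2.png

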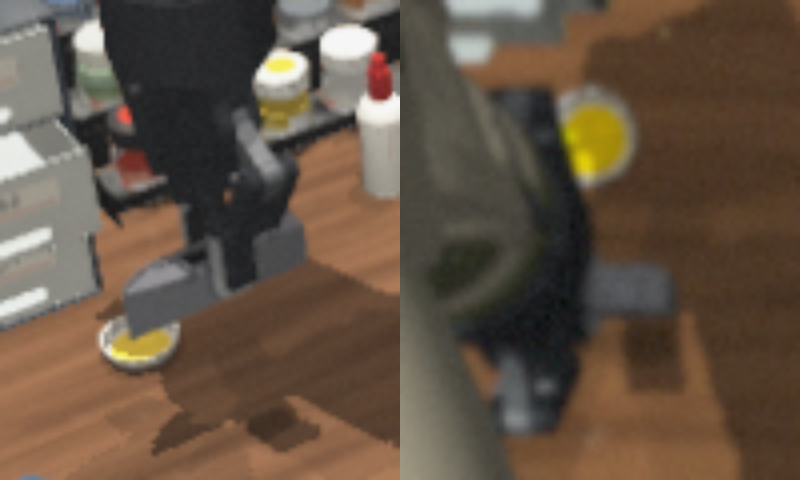

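The half hangs level in the grip. Next I measure where its two ends lie relative to the TCP along the hull.

Run:
```python
from m import *
d=load('s2');t=load('t2')
tcp=np.array([.5271,.3309]);a=np.radians(3.5);X=np.array([np.cos(a),np.sin(a)]);Y=np.array([-X[1],X[0]])
for nm,dd,b in(('s',d,(185,240,240,290)),('t',t,(190,222,235,262))):
    uv,P,h=cloud(dd,b);m=(h[:,1]<70)&(P[:,2]>.087)&(P[:,2]<.13)
    q=P[m];r=(q[:,:2]-tcp);x=r@X*1000;y=r@Y*1000;k=(np.abs(x)<14)&(np.abs(y)<70)
    print(nm,k.sum(),np.percentile(y[k],[0,1,50,99,100]).round(1),np.percentile(x[k],[0,2,98,100]).round(1),np.percentile(q[k][:,2],[1,50,99]).round(4))
    i=y>25; j=y<-25
    for kk in(k&i,k&j):
        if kk.sum(): print(nm,kk.sum(),'z top/bot',np.percentile(q[kk][:,2],[2,98]).round(4),'y',np.percentile(y[kk],[1,99]).round(1))
```

```text
s 560 [-40.5 -39.   18.6  54.3  55.7] [-14.  -13.    9.8  13.4] [0.09   0.1081 0.128 ]
s 228 z top/bot [0.0912 0.1175] y [25.4 55.2]
s 85 z top/bot [0.0906 0.1138] y [-40.4 -25.8]
t 178 [-44.  -43.9 -26.2  -8.7  -8. ] [-13.4 -11.4   8.8  13.9] [0.0932 0.1121 0.1211]
t 93 z top/bot [0.0932 0.1175] y [-43.9 -25.4]
```

```bash
python3 go.py .5982 .0745 .115 79.3
```

```text
t 4.72 tcp [0.5271 0.3309 0.0941] F [-0.2  0.7 -0.1] gap 0.0176 grip 19.7
shift [-260.3   55.5  -20.7] turn [-0.0016  0.001   0.2468]
```

Request:
apply_moves --rows '[{"xyz": [-8,2,-6],"turn": [0,0,0.01],"grip": 0.15},{"xyz": [-26,6,-14],"turn": [0,0,0.03],"grip": 0.15},{"xyz": [-52,11,-20],"turn": [0,0,0.05],"grip": 0.15},{"xyz": [-82,18,-21],"turn": [0,0,0.08],"grip": 0.15},{"xyz": [-114,25,-21],"turn": [0,0,0.11],"grip": 0.15},{"xyz": [-146,32,-21],"turn": [0,0,0.14],"grip": 0.15},{"xyz": [-178,39,-21],"turn": [0,0,0.17],"grip": 0.15},{"xyz": [-208,45,-21],"turn": [0,0,0.2],"grip": 0.15},{"xyz": [-234,51,-21],"turn": [0,0,0.225],"grip": 0.15},{"xyz": [-252,54,-21],"turn": [0,0,0.24],"grip": 0.15},{"xyz": [-260,55.5,-21],"turn": [0,0,0.247],"grip": 0.15},{"xyz": [-260,55.5,-21],"turn": [0,0,0.247],"grip": 0.15}]'

```text
clock: 5.72
tcp_pos: [0.599, 0.0729, 0.1159]
orientation: [-0.0, 0.771, 0.637, -0.0]
wrist_force: [0.8, 0.1, 0.0]
finger_gap: 0.0177
grip_force: 19.7
```

```bash
python3 go.py .5982 .0745 .045 79.3
```

```text
t 5.72 tcp [0.599  0.0729 0.1159] F [0.8 0.1 0. ] gap 0.0177 grip 19.7
shift [ 1.4 -1.  70.9] turn [-0.0005  0.0005 -0.0036]
```

Request:
apply_moves --rows '[{"xyz": [1,-1,6],"turn": [0,0,0],"grip": 0.15},{"xyz": [1,-1,18],"turn": [0,0,0],"grip": 0.15},{"xyz": [1,-1,35],"turn": [0,0,0],"grip": 0.15},{"xyz": [1,-1,50],"turn": [0,0,0],"grip": 0.15},{"xyz": [1,-1,62],"turn": [0,0,0],"grip": 0.15},{"xyz": [1,-1,69],"turn": [0,0,0],"grip": 0.15},{"xyz": [1,-1,71],"turn": [0,0,0],"grip": 0.15},{"xyz": [1,-1,71],"turn": [0,0,0],"grip": 0.15},{"xyz": [1,-1,71],"turn": [0,0,0],"grip": 0.15}]'

```text
clock: 6.47
tcp_pos: [0.5982, 0.0769, 0.0457]
orientation: [0.0, 0.77, 0.638, 0.0]
wrist_force: [-0.4, -0.5, -0.3]
finger_gap: 0.0177
grip_force: 19.7
```

```bash
python3 - <<'E'
from m import *
d=grab('scene','s3');t=grab('top','t3')
cv2.imwrite('pics/z3.png',np.hstack([cv2.resize(d['color'][195:285,245:345],None,fx=4,fy=4,interpolation=cv2.INTER_CUBIC),cv2.resize(t['color'][175:275,272:360],(352,400),interpolation=cv2.INTER_CUBIC)[:360]]))
E
python3 go.py .5982 .0745 .024 79.3
```

```text
t 6.57 tcp [0.5987 0.0765 0.0462] F [ 1.  -0.   0.4] gap 0.0175 grip 19.7
shift [-2.1 -0.1 22.2] turn [ 0.0016 -0.0002  0.0001]
```

View pics/z3.png

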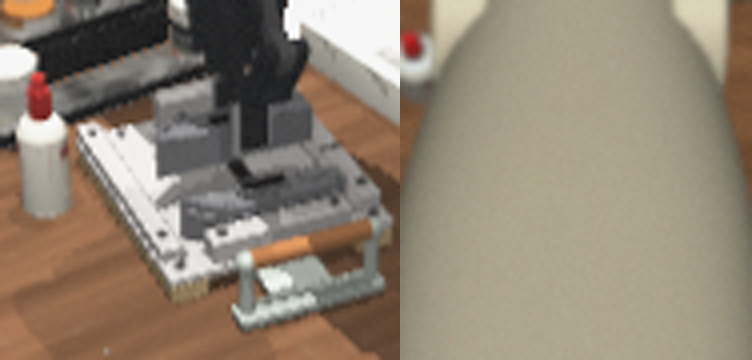

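In the scene view the held half is above the bed (its bow edge at crop x 155), between mate and pad. The arm blocks the top view. I'll compare the ends of both halves with the left fence in the scene camera alone.

Run:
```python
from m import *
a=np.radians(-10.7);X=np.array([np.cos(a),np.sin(a)]);Y=np.array([-X[1],X[0]])
for nm in('s0','s3'):
    d=load('scene0' if nm=='s0' else nm)
    uv,P,h=cloud(d,(255,350,205,285));x=(P[:,:2]@X-.520)*1000;y=(P[:,:2]@Y-.1886)*1000
    g=(h[:,1]<60)&(h[:,2]<190)
    def rep(l,k): print(nm,l,k.sum(),'y',np.percentile(y[k],[0,2,98,100]).round(1),'x',np.percentile(x[k],[2,98]).round(1),'z',np.percentile(P[k][:,2],[2,98]).round(3)) if k.sum()>3 else print(l,0)
    rep('mate',g&(P[:,2]>.034)&(P[:,2]<.047)&(x>-3)&(x<22)&(abs(y)<65))
    rep('loose',g&(P[:,2]>.048)&(P[:,2]<.075)&(x>35)&(x<70)&(abs(y)<65))
    rep('fenceL',(h[:,2]>190)&(P[:,2]>.024)&(P[:,2]<.028)&(y>40)&(x>-10))
    rep('fenceR',(h[:,2]>170)&(P[:,2]>.024)&(P[:,2]<.028)&(y<-40)&(x>-10))
```

```text
s0 mate 287 y [-43.5 -41.4  48.6  50.5] x [-2.6 16.2] z [0.034 0.046]
loose 0
s0 fenceL 165 y [54.9 55.4 69.1 69.3] x [  1.2 128.9] z [0.024 0.028]
s0 fenceR 156 y [-136.  -128.2  -50.1  -48.3] x [-1.000e-01  1.442e+02] z [0.024 0.028]
s3 mate 300 y [-45.6 -43.1  48.5  50.2] x [-2.3 18.5] z [0.035 0.046]
s3 loose 342 y [-42.4 -40.1  51.4  52.3] x [36.4 63.4] z [0.049 0.073]
s3 fenceL 171 y [54.5 55.2 69.  69.5] x [-1.000e-01  1.287e+02] z [0.024 0.028]
s3 fenceR 26 y [-141.2 -137.  -110.1 -109.5] x [ 76.8 150.9] z [0.024 0.028]
```

The held half sits about 2 mm too far toward the bow, which matches the remaining TCP error. I'll correct that and lower.

Request:
apply_moves --rows '[{"xyz": [-1,0,2],"turn": [0,0,0],"grip": 0.15},{"xyz": [-2,0,5],"turn": [0,0,0],"grip": 0.15},{"xyz": [-2,0,9],"turn": [0,0,0],"grip": 0.15},{"xyz": [-2,0,13],"turn": [0,0,0],"grip": 0.15},{"xyz": [-2,0,17],"turn": [0,0,0],"grip": 0.15},{"xyz": [-2,0,20],"turn": [0,0,0],"grip": 0.15},{"xyz": [-2,0,21.5],"turn": [0,0,0],"grip": 0.15},{"xyz": [-2,0,22],"turn": [0,0,0],"grip": 0.15},{"xyz": [-2,0,22],"turn": [0,0,0],"grip": 0.15}]'

```text
clock: 7.32
tcp_pos: [0.5975, 0.0743, 0.023]
orientation: [-0.0, 0.77, 0.638, -0.0]
wrist_force: [0.5, 0.2, -0.8]
finger_gap: 0.0175
grip_force: 19.7
```

```bash
python3 go.py .5982 .0745 .023 79.3
```

```text
t 7.32 tcp [0.5975 0.0743 0.023 ] F [ 0.5  0.2 -0.8] gap 0.0175 grip 19.7
shift [0.4 0.6 0. ] turn [-0.0004  0.0001 -0.0002]
```

Request:
apply_moves --rows '[{"xyz": [0,0,0.5],"turn": [0,0,0],"grip": 0.15},{"xyz": [0,0,1],"turn": [0,0,0],"grip": 0.15},{"xyz": [0,0,1],"turn": [0,0,0],"grip": 0.2},{"xyz": [0,0,1],"turn": [0,0,0],"grip": 0.24},{"xyz": [0,0,1],"turn": [0,0,0],"grip": 0.28},{"xyz": [0,0,1],"turn": [0,0,0],"grip": 0.32},{"xyz": [0,0,1],"turn": [0,0,0],"grip": 0.36},{"xyz": [0,0,1],"turn": [0,0,0],"grip": 0.36},{"xyz": [0,0,1],"turn": [0,0,0],"grip": 0.36}]'

```text
clock: 8.07
tcp_pos: [0.5976, 0.0742, 0.0223]
orientation: [0.0, 0.77, 0.638, -0.0]
wrist_force: [-0.1, 0.6, -0.3]
finger_gap: 0.0306
grip_force: 0.0
```

Request:
apply_moves --rows '[{"xyz": [0,0,-4],"turn": [0,0,0],"grip": 0.36},{"xyz": [0,0,-12],"turn": [0,0,0],"grip": 0.36},{"xyz": [0,0,-28],"turn": [0,0,0],"grip": 0.36},{"xyz": [0,0,-48],"turn": [0,0,0],"grip": 0.36},{"xyz": [0,0,-70],"turn": [0,0,0],"grip": 0.36},{"xyz": [0,0,-85],"turn": [0,0,0],"grip": 0.36},{"xyz": [0,0,-90],"turn": [0,0,0],"grip": 0.36},{"xyz": [0,0,-90],"turn": [0,0,0],"grip": 0.36}]'

```text
clock: 8.73
tcp_pos: [0.599, 0.0743, 0.1146]
orientation: [0.001, 0.77, 0.638, 0.002]
wrist_force: [-0.1, 0.3, 0.4]
finger_gap: 0.0309
grip_force: 0.0
```

```bash
python3 - <<'E'
from m import *
d=grab('scene','s4')
cv2.imwrite('pics/z4.png',cv2.resize(d['color'][195:285,245:345],None,fx=6,fy=6,interpolation=cv2.INTER_CUBIC))
a=np.radians(-10.7);X=np.array([np.cos(a),np.sin(a)]);Y=np.array([-X[1],X[0]])
uv,P,h=cloud(d,(255,350,205,285));x=(P[:,:2]@X-.520)*1000;y=(P[:,:2]@Y-.1886)*1000
g=(h[:,1]<60)&(h[:,2]<190)
for k in(g&(P[:,2]>.034)&(P[:,2]<.047)&(x>-3)&(x<22)&(abs(y)<65),g&(P[:,2]>.034)&(P[:,2]<.047)&(x>36)&(x<72)&(abs(y)<65)):
    print(k.sum(),'y',np.percentile(y[k],[0,2,98,100]).round(1),'x',np.percentile(x[k],[2,98]).round(1),'z',np.percentile(P[k][:,2],[2,50,98]).round(3),rect(P[k]))
E
python3 go.py .4998 .0975 .1 79.3
```

```text
295 y [-46.1 -43.7  47.7  50.3] x [-2.2 17.3] z [0.034 0.041 0.046] (array([554.2,  89.4]), array([96.4, 21.7]), 78.7)
286 y [-45.8 -43.2  48.1  50.9] x [41.2 62.8] z [0.034 0.041 0.046] (array([597.8,  81.7]), array([96.9, 24.8]), 80.2)
t 8.78 tcp [0.5981 0.0743 0.113 ] F [-0.5  0.3 -0.2] gap 0.0308 grip 0.0
shift [   4.5 -100.9   12.9] turn [ 0.0017 -0.0002 -0.0003]
```

View pics/z4.png

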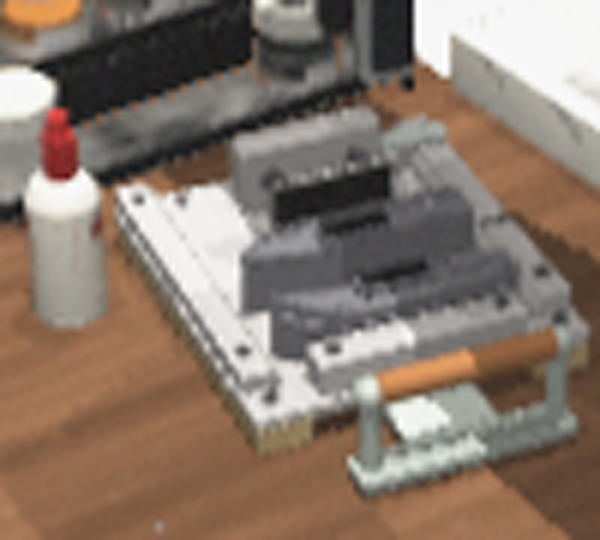

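The half stands upright on the bed, level with its mate (ends within 0.5 mm), pad behind it and the slide home. Now for the handle, whose bar runs from (370,385) to (560,345) in the crop.

Request:
apply_moves --rows '[{"xyz": [0,-8,0],"turn": [0,0,0],"grip": 0.3},{"xyz": [1,-25,0],"turn": [0,0,0],"grip": 0.3},{"xyz": [2,-48,0],"turn": [0,0,0],"grip": 0.3},{"xyz": [3,-70,4],"turn": [0,0,0],"grip": 0.3},{"xyz": [4,-88,10],"turn": [0,0,0],"grip": 0.3},{"xyz": [4.5,-98,13],"turn": [0,0,0],"grip": 0.3},{"xyz": [4.5,-101,22],"turn": [0,0,0],"grip": 0.3},{"xyz": [4.5,-101,30],"turn": [0,0,0],"grip": 0.3},{"xyz": [4.5,-101,33],"turn": [0,0,0],"grip": 0.3},{"xyz": [4.5,-101,33],"turn": [0,0,0],"grip": 0.3},{"xyz": [4.5,-101,33],"turn": [0,0,0],"grip": 0.3}]'

```text
clock: 9.7
tcp_pos: [0.4996, 0.0972, 0.0787]
orientation: [-0.0, 0.77, 0.638, -0.0]
wrist_force: [0.4, 0.1, 0.3]
finger_gap: 0.0254
grip_force: 0.0
```

```bash
python3 go.py .4990 .0975 .024 79.3
python3 - <<'E'
from m import *
d=grab('scene','s5')
cv2.imwrite('pics/z5.png',cv2.resize(d['color'][190:290,255:365],None,fx=5,fy=5,interpolation=cv2.INTER_CUBIC))
E
```

```text
t 9.7 tcp [0.4996 0.0972 0.0787] F [0.4 0.1 0.3] gap 0.0254 grip 0.0
shift [ 0.2 -0.7 54.7] turn [-0.0006  0.0003 -0.0007]
```

View pics/z5.png

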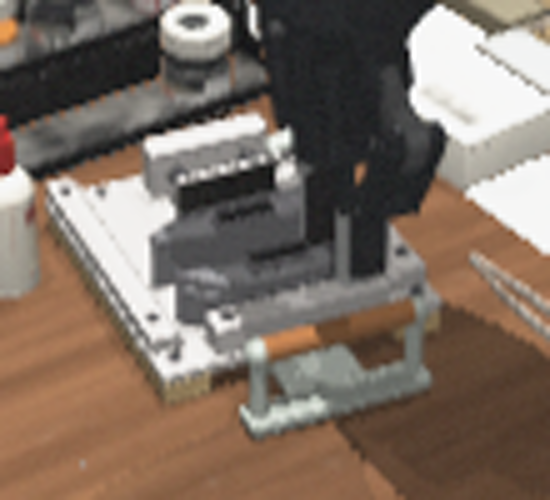

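The fingers are above the handle bar (crop (335,330)), in line with it. I'll go down slowly.

Request:
apply_moves --rows '[{"xyz": [0,-0.5,5],"turn": [0,0,0],"grip": 0.3},{"xyz": [0,-0.5,12],"turn": [0,0,0],"grip": 0.3},{"xyz": [0,-0.5,20],"turn": [0,0,0],"grip": 0.3},{"xyz": [0,-0.5,28],"turn": [0,0,0],"grip": 0.3},{"xyz": [0,-0.5,36],"turn": [0,0,0],"grip": 0.3},{"xyz": [0,-0.5,44],"turn": [0,0,0],"grip": 0.3},{"xyz": [0,-0.5,50],"turn": [0,0,0],"grip": 0.3},{"xyz": [0,-0.5,54],"turn": [0,0,0],"grip": 0.3},{"xyz": [0,-0.5,54],"turn": [0,0,0],"grip": 0.3},{"xyz": [0,-0.5,54],"turn": [0,0,0],"grip": 0.3}]'

```text
clock: 10.58
tcp_pos: [0.4986, 0.0975, 0.025]
orientation: [-0.0, 0.77, 0.638, -0.0]
wrist_force: [0.2, 0.1, -0.2]
finger_gap: 0.0258
grip_force: 0.0
```

Request:
apply_moves --rows '[{"xyz": [0,0,0],"turn": [0,0,0],"grip": 0.25},{"xyz": [0,0,0],"turn": [0,0,0],"grip": 0.2},{"xyz": [0,0,0],"turn": [0,0,0],"grip": 0.15},{"xyz": [0,0,0],"turn": [0,0,0],"grip": 0.1},{"xyz": [0,0,0],"turn": [0,0,0],"grip": 0.05},{"xyz": [0,0,0],"turn": [0,0,0],"grip": 0.05},{"xyz": [0,0,0],"turn": [0,0,0],"grip": 0.05},{"xyz": [0,0,0],"turn": [0,0,0],"grip": 0.05}]' --force 60

```text
clock: 11.25
tcp_pos: [0.4994, 0.0975, 0.0258]
orientation: [0.0, 0.77, 0.638, 0.0]
wrist_force: [-1.0, -0.0, 5.2]
finger_gap: 0.0098
grip_force: 58.6
```

```bash
python3 go.py .4990 .0975 .024 79.3
python3 - <<'E'
from m import *
s=load('scene0');d=grab('scene','s6')
# handle posts / plate shift: compare bright/orange centroid in jig x
for D in(s,d):
    uv,P,h=cloud(D,(295,350,235,290));m=(h[:,0]<18)&(h[:,1]>140)&(h[:,2]>150)&(P[:,2]>.03);print(m.sum(),uv[m].mean(0),rect(P[m]))
E
```

```text
t 11.25 tcp [0.4994 0.0975 0.0258] F [-1.  -0.   5.2] gap 0.0098 grip 58.6
shift [-0.1 -0.4  1.8] turn [ 0.0013 -0.0001 -0.0003]
85 [323.16470588 254.97647059] (array([495. ,  99.6]), array([65.7,  8. ]), 81.4)
14 [311.42857143 258.14285714] (array([501.5, 127.3]), array([11.2,  7.5]), 83.1)
```

Request:
apply_moves --rows '[{"xyz": [0,-1,0],"turn": [0,0,0],"grip": 0.05},{"xyz": [0,-4,0],"turn": [0,0,0],"grip": 0.05},{"xyz": [0,-8,0],"turn": [0,0,0],"grip": 0.05},{"xyz": [0,-13,0],"turn": [0,0,0],"grip": 0.05},{"xyz": [0,-18,0],"turn": [0,0,0],"grip": 0.05},{"xyz": [0,-23,0],"turn": [0,0,0],"grip": 0.05},{"xyz": [0,-28,0],"turn": [0,0,0],"grip": 0.05},{"xyz": [0,-33,0],"turn": [0,0,0],"grip": 0.05},{"xyz": [0,-37,0],"turn": [0,0,0],"grip": 0.05},{"xyz": [0,-40,0],"turn": [0,0,0],"grip": 0.05},{"xyz": [0,-41,0],"turn": [0,0,0],"grip": 0.05},{"xyz": [0,-41,0],"turn": [0,0,0],"grip": 0.05}]'

```text
clock: 12.3
tcp_pos: [0.4601, 0.1051, 0.0258]
orientation: [0.001, 0.77, 0.638, 0.001]
wrist_force: [5.8, -1.2, 0.6]
finger_gap: 0.01
grip_force: 58.7
```

```bash
python3 - <<'E'
from m import *
d=grab('scene','s7')
cv2.imwrite('pics/z7.png',cv2.resize(d['color'][190:290,255:365],None,fx=5,fy=5,interpolation=cv2.INTER_CUBIC))
E
python3 go.py .4994 .0975 .0258 79.3
```

```text
t 12.35 tcp [0.4601 0.1051 0.0259] F [ 6.  -1.4  0.9] gap 0.01 grip 58.7
shift [-0.1 40.   0.2] turn [ 0.0038 -0.0002 -0.0004]
```

View pics/z7.png

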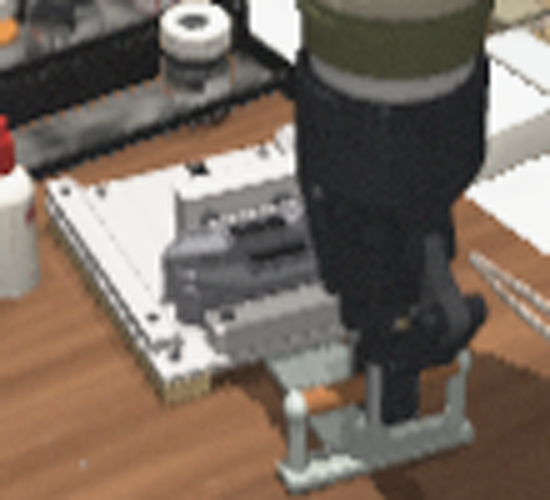

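The pad is pushing the half along, the halves look parallel, and the handle is held with no slip. I'll draw on in smaller steps, watching the force.

Request:
apply_moves --rows '[{"xyz": [0,-1,0],"turn": [0,0,0],"grip": 0.05},{"xyz": [0,-3,0],"turn": [0,0,0],"grip": 0.05},{"xyz": [0,-5,0],"turn": [0,0,0],"grip": 0.05},{"xyz": [0,-7,0],"turn": [0,0,0],"grip": 0.05},{"xyz": [0,-9,0],"turn": [0,0,0],"grip": 0.05},{"xyz": [0,-10.5,0],"turn": [0,0,0],"grip": 0.05},{"xyz": [0,-11,0],"turn": [0,0,0],"grip": 0.05},{"xyz": [0,-11,0],"turn": [0,0,0],"grip": 0.05}]'

```text
clock: 13.02
tcp_pos: [0.45, 0.107, 0.0259]
orientation: [0.002, 0.77, 0.638, 0.002]
wrist_force: [7.5, -2.0, -0.4]
finger_gap: 0.01
grip_force: 58.6
```

```bash
python3 go.py .4994 .0975 .0258 79.3; sed -i 's/^$//' go.py
```

```text
t 13.02 tcp [0.45   0.107  0.0259] F [ 7.5 -2.  -0.4] gap 0.01 grip 58.6
shift [-0.1 50.3  0.3] turn [ 0.0049 -0.0002 -0.0006]
```

Request:
apply_moves --rows '[{"xyz": [0,-0.5,0],"turn": [0,0,0],"grip": 0.05},{"xyz": [0,-1.5,0],"turn": [0,0,0],"grip": 0.05},{"xyz": [0,-2.5,0],"turn": [0,0,0],"grip": 0.05},{"xyz": [0,-3.5,0],"turn": [0,0,0],"grip": 0.05},{"xyz": [0,-4.5,0],"turn": [0,0,0],"grip": 0.05},{"xyz": [0,-5.5,0],"turn": [0,0,0],"grip": 0.05},{"xyz": [0,-6,0],"turn": [0,0,0],"grip": 0.05},{"xyz": [0,-6,0],"turn": [0,0,0],"grip": 0.05},{"xyz": [0,-6,0],"turn": [0,0,0],"grip": 0.05}]'

```text
clock: 13.77
tcp_pos: [0.4449, 0.108, 0.0259]
orientation: [0.002, 0.77, 0.638, 0.002]
wrist_force: [9.9, -2.7, -3.2]
finger_gap: 0.01
grip_force: 58.4
```

```bash
python3 - <<'E'
from m import *
from workcell import env
d=grab('scene','s8');t=grab('top','t8')
F=[]
from workcell import imaging
for i in range(4): imaging.read_camera('scene');F.append(env.get_state()['wrist_force'])
print(np.mean(F,0))
cv2.imwrite('pics/z8.png',np.hstack([cv2.resize(d['color'][200:290,275:365],None,fx=4.4,fy=4.4,interpolation=cv2.INTER_CUBIC),cv2.resize(t['color'][180:280,275:365],(356,396),interpolation=cv2.INTER_CUBIC)]))
E
python3 go.py .4994 .0975 .0258 79.3
```

```text
[10.07642604 -2.01583749 -2.86384628]
t 14.07 tcp [0.445  0.108  0.0259] F [10.4 -1.9 -2.7] gap 0.0096 grip 58.4
shift [-0.1 55.4  0.5] turn [ 0.0063 -0.0002 -0.0009]
```

View pics/z8.png

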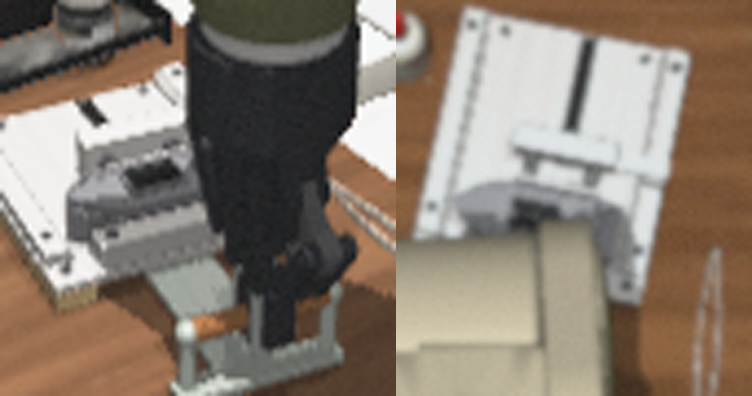

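Both views show the seam about closed. In the top view the pointer bar crosses the right fence at crop (655,168), and the line should be near (651,184). I'll check that with a profile along the fence.

Run:
```python
from m import *
from scipy.ndimage import map_coordinates
a=np.radians(-10.7);X=np.array([np.cos(a),np.sin(a)]);Y=np.array([-X[1],X[0]])
xs=np.arange(40,136,2)
for nm in('top0','t8'):
    d=load(nm);g=cv2.cvtColor(d['color'],cv2.COLOR_BGR2GRAY).astype(float)
    for y in(-54,-58,-62):
        P=np.array([np.r_[(.520+x/1000)*X+(.1886+y/1000)*Y,.027] for x in xs]);uv=proj(d,P)
        v=map_coordinates(g,[uv[:,1],uv[:,0]],order=1);print(nm,y,v.astype(int).tolist())
    uv=proj(d,P)
```

```text
top0 -54 [194, 194, 194, 193, 192, 185, 172, 170, 182, 192, 194, 194, 190, 189, 192, 195, 194, 193, 188, 188, 193, 193, 193, 193, 190, 194, 193, 192, 190, 187, 185, 187, 191, 190, 186, 183, 186, 206, 220, 226, 225, 219, 206, 190, 188, 186, 175, 147]
top0 -58 [224, 223, 223, 223, 220, 208, 181, 184, 205, 220, 224, 222, 221, 221, 221, 221, 221, 222, 222, 221, 222, 222, 221, 219, 219, 220, 221, 221, 220, 220, 220, 219, 220, 220, 218, 217, 211, 215, 221, 225, 225, 215, 201, 199, 208, 213, 205, 172]
top0 -62 [226, 227, 226, 226, 223, 205, 184, 186, 215, 223, 226, 227, 227, 226, 226, 227, 226, 226, 226, 226, 226, 227, 226, 226, 226, 227, 227, 226, 225, 226, 227, 227, 225, 225, 224, 221, 217, 217, 221, 225, 224, 209, 189, 182, 204, 216, 198, 160]
t8 -54 [191, 192, 191, 191, 189, 183, 169, 163, 166, 188, 211, 223, 225, 224, 214, 204, 195, 190, 185, 186, 192, 194, 192, 190, 188, 187, 190, 190, 187, 184, 183, 184, 186, 187, 187, 185, 184, 185, 186, 185, 184, 179, 176, 177, 182, 183, 172, 145]
t8 -58 [222, 222, 221, 221, 219, 203, 175, 171, 181, 197, 216, 223, 226, 225, 223, 221, 220, 219, 217, 218, 219, 219, 220, 218, 218, 218, 218, 219, 218, 217, 218, 218, 218, 217, 218, 217, 218, 218, 218, 213, 198, 176, 169, 184, 204, 212, 203, 167]
t8 -62 [224, 225, 225, 224, 220, 202, 178, 171, 187, 206, 218, 224, 226, 226, 224, 225, 224, 223, 223, 224, 224, 225, 224, 223, 223, 225, 225, 224, 224, 223, 223, 224, 224, 224, 224, 224, 224, 224, 222, 218, 194, 162, 146, 160, 198, 214, 196, 161]
```

Request:
apply_moves --rows '[{"xyz": [0,-0.5,0],"turn": [0,0,0],"grip": 0.05},{"xyz": [0,-1.2,0],"turn": [0,0,0],"grip": 0.05},{"xyz": [0,-2,0],"turn": [0,0,0],"grip": 0.05},{"xyz": [0,-2.8,0],"turn": [0,0,0],"grip": 0.05},{"xyz": [0,-3.6,0],"turn": [0,0,0],"grip": 0.05},{"xyz": [0,-4.4,0],"turn": [0,0,0],"grip": 0.05},{"xyz": [0,-5,0],"turn": [0,0,0],"grip": 0.05},{"xyz": [0,-5,0],"turn": [0,0,0],"grip": 0.05},{"xyz": [0,-5,0],"turn": [0,0,0],"grip": 0.05}]'

```text
clock: 14.82
tcp_pos: [0.4411, 0.1087, 0.0259]
orientation: [0.003, 0.77, 0.638, 0.003]
wrist_force: [12.0, -3.2, -6.9]
finger_gap: 0.0099
grip_force: 58.4
```

Run:
```python
from m import *
from workcell import env,imaging
from scipy.ndimage import map_coordinates
t=grab('top','t9');d=grab('scene','s9')
F=[];Tc=[]
for i in range(6): imaging.read_camera('scene');s=env.get_state();F.append(s['wrist_force']);Tc.append(s['tcp_pos'])
a=np.radians(-10.7);X=np.array([np.cos(a),np.sin(a)]);Y=np.array([-X[1],X[0]])
print('Fx',np.mean(F,0)[:2]@X,'draw',((np.array([.4994,.0975])-np.mean(Tc,0)[:2])@X*1000))
for nm in('top0','t9'):
    im=load(nm)['color'][(180 if nm=='t9' else 180):250,310:365];cv2.imwrite(f'{nm}c.png',cv2.resize(im,None,fx=7,fy=7,interpolation=cv2.INTER_CUBIC))
cv2.imwrite('pics/z9.png',np.hstack([cv2.imread('top0c.png'),cv2.imread('t9c.png')]))
```

```text
Fx 12.970500673348148 draw 59.36744086414842
```

View pics/z9.png

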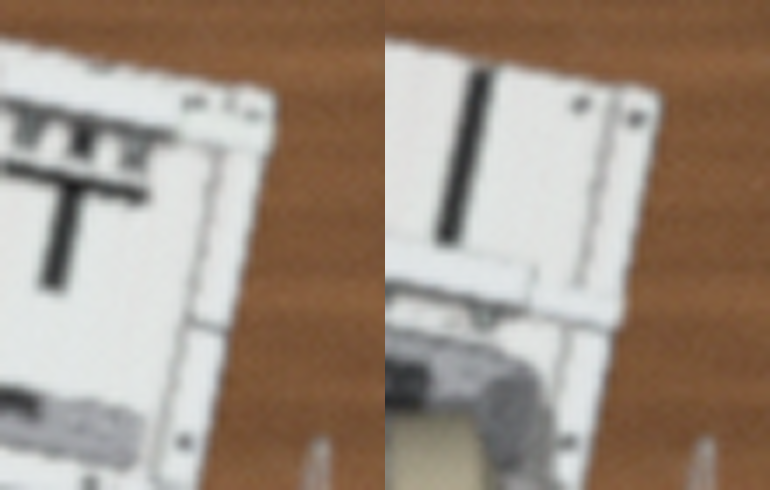

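The pointer's leading edge now stands at the line (crop y about 325 in both halves of the picture). The draw is 59.4 mm at 13 N, which agrees with the stated springs, so I'm handing in.

```bash
python3 -c "
from workcell import ticket,env
print(ticket.hand_in())"
```

```text
the job is handed in; nothing more can be done
None
```

The loose half is on the jig bed, released and pressed against its mate. The gripper still holds the handle at about 59.4 mm of draw, with the pointer at the line. The job is handed in, but no verdict came back.

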